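# Pack a two-layer roller kit

## Task

Pack the grey kit box: first lay the two large black rollers flat in it, one in each of its two bottom cavities, then fit the black divider tray level over them inside the box, in either direction, resting on the box's steps. Then stand the brass bushing in the tray's yellow pocket and the steel bearing block in its blue pocket, both on their bases as they stood on the bench. Leave the white roller, the small black roller and the steel bushing where they are.

Things in the scene. Friction and masses are not known exactly. Their poses are not given: they have to be found in the camera images.
- roller_a_mid (a point): One large black plastic roller, lying flat, 40 mm diameter, 24 mm high, with a steel bearing face in the top. The point is its centre, 12 mm above its underside; z is its axis (up).
- roller_b_mid (a point): The other large black plastic roller (the two are interchangeable), lying flat, 40 mm diameter, 24 mm high, with a steel bearing face in the top. The point is its centre, 12 mm above its underside; z is its axis (up).
- divider_grip (a point): Black tray 160 (its x) by 124 mm (y), rim 14 high, floor 4 thick; mid rib 6 wide, 14 high. Orange grip bar on it, 20 (x) by 50 mm (y), top 40 mm above underside: grip it across x. Pockets 73 (x) by 116 mm (y): yellow floor on the +x side, blue on -x, middles at x +42 and -42 mm, y 0. Point: on the middle axis, 22 mm above the underside, 18 above the pocket floors. z up. 0.25 kg.
- brass_bush_mid (a point): Brass (golden) flanged bushing: flange 40 mm diameter and 6 mm thick at the bottom, above it a plain barrel 28 mm diameter up to 28 mm high, standing on its flange. The point is its centre, 14 mm above its underside; z is its axis (up).
- bearing_block_mid (a point): Steel bearing block (pillow block): foot 48 mm (its x) by 26 mm (its y), 8 mm high, with a rounded housing 30 mm (x) by 26 mm (y) on it up to 33 mm high; grip it across y by the flat faces 26 mm apart. The point is its centre, 16.5 mm above its underside; z is up.
- kit_box: Grey open box, fixed, 188 (its x) by 152 mm (y), 50 high; walls 6, floor 5 thick. A rib 6 wide at x 0 and end steps 22 wide rise to 35 mm above the bench; between them two cavities 63 (x) by 140 mm (y), middles at x +34.5 and -34.5 mm, y 0 (fingers have room along y). The tray rests on rib and steps, long side along x, 8 mm spare all round. Origin: centre of underside; z up.
- white_roller_mid (a point): White plastic roller, not for this kit, lying flat, 40 mm diameter, 24 mm high, with a steel bearing face in the top. The point is its centre, 12 mm above its underside; z is its axis (up).
- small_roller_mid (a point): Small black roller, not for this kit: lying flat, 24 mm diameter, 20 mm high. The point is its centre, 10 mm above its underside.
- steel_bush_mid (a point): Steel (silver) flanged bushing, not for this kit: flange 40 mm diameter and 6 mm thick at the bottom, above it a plain barrel 28 mm diameter up to 28 mm high, standing on its flange. The point is its centre, 14 mm above its underside; z is its axis (up).

How it is judged:
By the outcome, as a careful person would: the job done as asked, in the order asked, and still so for the second after the job is handed in, with the robot touching nothing.
It also fails if it takes over 136 s, if anything falls off the work surface, if the arm or the gripper's body presses on something with over 40 N, if the wrist force passes 120 N, or if a joint passes its speed limit or range.

## Robot

A 6-joint arm with a two-finger parallel gripper is mounted at the origin on the work surface. World frame = base frame: x ahead of the robot, y to its left, z up, the work surface at z = 0. Lengths are in m, angles in rad, forces in N, time in s.
With the tool pointing down it reaches from about 0.25 to 0.8 m from the base axis. Payload 3.9 kg.
Tool frame: the origin (TCP) lies between the finger pads; the fingertips stand 25 mm ahead of it and the grasp point (between the pads) lies 6 mm ahead of it (manip.tip_reach is the distance from the TCP to the fingertips, in m); z points along the fingers, y is the line along which they close (so a half turn about z gives the same grasp; the last joint's range is limited). The gripper opens to 85 mm and grips with 20 to 120 N. Pads are 22 mm wide; open, the fingers measure 114 mm over their backs; the gripper's body (76 mm by 85 mm) begins 54 mm behind the grasp point. The pads swing forward as they close: fully open they stand 13 mm farther back than shut.
Start: joints at [1.162, 0.26, -0.138, 1.173, 0, 1.571], TCP at [0.209, 0.482, 0.256] pointing down, gripper open.
Joint ranges: [-2.78, 2.78], [-0.83, 1.72], [-1.28, 1.37], [-1.9, 2.12], [-1.57, 1.48], [-3.14, 3.14]. Speed limits (rad/s): [2.57, 2.57, 3.14, 3.14, 3.14, 3.14].

## Interface

Orientations are given as a unit quaternion [x, y, z, w].
In Python, from workcell import manip gives the robot as it stands.
- The arm moves only by the tool send_rows, never from a script. Its argument "series" is a list that holds one entry, the list of rows, each a list of 7 numbers: the shift along the tool's x, y, z in m, then the turn, a rotation vector about the tool's x, y, z in degrees, then the closure, from -1 (fully open) to 1 (shut). A call has 1 to 12 rows; each row is the pose to reach, as a shift and turn from the pose commanded when the call began, along the tool's axes at that moment; what a row does not reach only later rows make up. A row lasts 1/10 s, in which the tool goes at most 50 mm and 8.59 degrees, less where a joint would pass 70% of its speed; a pose out of reach is approached as far as the arm can. A call with a gripper value outside its range is refused whole. The fingers move at their own pace and stop on an object; the grip force is fixed at half the most. Time passes only in rows, so rows that repeat a pose let the fingers close. It gives the time, the measured TCP pose, the force, the opening and the grip force at its end, in the units of the state.
- manip.get_state(): the state, without advancing time (a new reading comes with each control period).
- manip.get_image(name): name is "scene" or "top" or "wrist"; returns (picture, depth): 420x560x3 uint8, blue, green, red; 420x560 float32, m along the optical axis (not along the pixel's ray), 0 where there is no reading.
- manip.calibration(name): a dict with "fov_y" (degrees; the focal length in pixels is half the picture's height over the tangent of half this angle, whatever the lens; pixels are square), "cx", "cy" (the principal point, pixels), "origin" and "rotation" of the camera in the world. Camera axes: x right, y down, z forward; pixel columns grow to the right and rows downward; lengths in m; the calibration is good to about 2 mm. A picture is of the moment at which its call begins: read the wrist's pose just before it. calibration takes no time and is no camera call; for the wrist camera it gives the pose at the moment of the call.
- manip.finish_job(): hands the job in; it is judged then, once.
The state is a dict: "time_s": time; "q": joint angles; "dq": joint speeds; "effort": joint torques, N m; "position": TCP position; "tool_rot": TCP orientation; "ft_force": force on the tool from outside, world axes, zero at the start; "wrist_torque": the same for the moment, N m; "finger_gap": finger opening in m; "grasp_force": force on a finger pad.
Only numpy, scipy, OpenCV 4.12 (cv2) and the standard library are available. Lean on these libraries where they do the work, as an engineer would, in place of code of your own. Each camera call takes 0.05 s, during which the arm holds its last target. There are 200 camera calls.

## Working session

There is one attempt and no reset: what is moved stays moved. The work goes in short steps, Python scripts to look and compute and a tool call to move; the robot and the scene stay as the last step left them, time stands still between calls to the robot, and variables do not carry over. Pictures are saved under pics/ and viewed, at most 14 in all, crops included, and the job is handed in when it is done.

Besides the shell and the picture viewer there is one more tool, called after "Request:" as name(argument=value, ...), one argument or row to a line, values as JSON. send_rows: Moves the arm, as the interface text tells. Its arguments: {"type":"object","properties":{"series":{"type":"array"}},"required":["series"]}

```bash
mkdir -p pics; ls; cat > h.py <<'E'
import numpy as np, cv2
from scipy.spatial.transform import Rotation as R
from workcell import manip
def look(name,fn):
    c=manip.calibration(name); im,d=manip.get_image(name); cv2.imwrite('pics/'+fn+'.png',im)
    np.savez('pics/'+fn+'.npz',im=im,d=d,o=c['origin'],R=np.array(c['rotation']),f=210/np.tan(np.radians(c['fov_y'])/2),cx=c['cx'],cy=c['cy'])
def load(fn): return np.load('pics/'+fn+'.npz')
def cloud(s):
    v,u=np.mgrid[0:420,0:560]; d=s['d']
    P=np.stack([(u-s['cx'])/s['f']*d,(v-s['cy'])/s['f']*d,d],-1)
    return P@s['R'].T+s['o']
def atz(s,u,v,z):
    r=s['R']@np.array([(u-s['cx'])/s['f'],(v-s['cy'])/s['f'],1]); return s['o']+r*(z-s['o'][2])/r[2]
E
python3 - <<'E'
from h import *
look('top','t0');look('scene','s0')
print(manip.get_state()); print(manip.calibration('top'))
print(manip.calibration('wrist'))
E
```

```text
pics
{'time_s': 0.1, 'q': array([ 1.16200314e+00,  2.60612526e-01, -1.39236620e-01,  1.17268162e+00,
       -8.60963580e-06,  1.57080310e+00]), 'dq': array([-0.00016066, -0.00170134,  0.00490475,  0.00041376, -0.00087257,
        0.00069814]), 'effort': array([ 1.10665089e-03, -4.06510091e+01,  2.54527724e+01,  1.01170645e-02,
        1.68893002e-04, -1.36111879e-05]), 'position': array([0.20846891, 0.48122693, 0.25555243]), 'tool_rot': array([ 2.02979588e-01,  9.79182585e-01, -8.50041988e-04, -1.71807064e-04]), 'ft_force': array([-0.34997342, -0.15825447, -0.36186012]), 'wrist_torque': array([-0.03555641,  0.02864137, -0.03130416]), 'grasp_force': 0.0, 'finger_gap': 0.08538198958859379}
{'fov_y': 42.386610946479784, 'cx': 284.6679396074815, 'cy': 202.76826565024413, 'origin': array([ 0.43997227, -0.00939715,  1.1231295 ]), 'rotation': array([ 0.7131738 , -0.69945415,  0.03514645, -0.03019518])}
{'fov_y': 61.88998747402611, 'cx': 280.5165676749001, 'cy': 206.32411440281194, 'origin': array([0.14053131, 0.51215956, 0.37328876]), 'rotation': array([0.82634542, 0.54280459, 0.08204925, 0.12563575])}
```

View pics/t0.png

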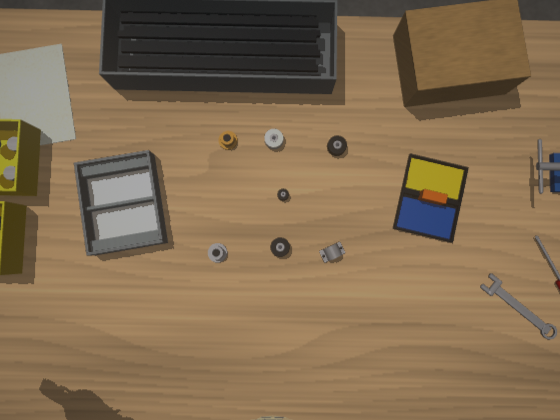

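View pics/s0.png

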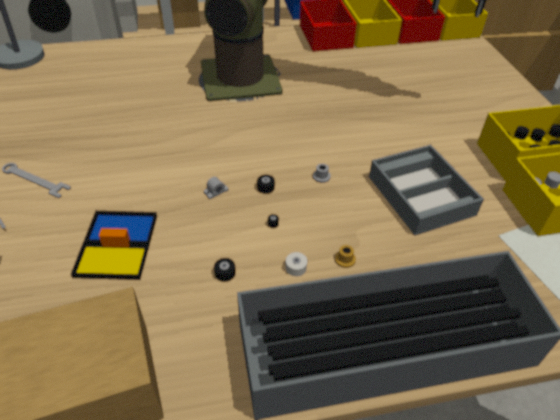

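The top view shows brass (227,140), white (274,138), large black rollers (337,146) and (280,247), small roller (283,195), steel bush (217,253), block (333,252), the tray around (431,198), bar (434,196), and the box around (121,203).

```bash
sed -i "s/R=np.array(c\['rotation'\])/R=R.from_quat(c['rotation']).as_matrix()/" h.py
python3 - <<'E'
from h import *
look('top','t1'); s=load('t1'); C=cloud(s); print(s['R'].round(3))
for n,u,v,z in [('brass',227,140,.028),('white',274,138,.024),('A',337,146,.024),('B',280,247,.024),('small',283,195,.02),('steel',217,253,.028),('block',333,252,.033)]:
    p=atz(s,u,v,z); W=C[v-16:v+17,u-16:u+17].reshape(-1,3); m=W[W[:,2]>.012]
    print(n,p.round(4),'cloud ctr',((m.max(0)+m.min(0))/2).round(4),m.max(0)[2].round(4), m.mean(0).round(4))
for n,(u0,u1,v0,v1),z in [('box',(60,180,140,270),.042),('tray',(380,480,140,255),.009),('bar',(410,460,180,212),.03)]:
    W=C[v0:v1,u0:u1].reshape(-1,3); m=W[(W[:,2]>z)].astype(np.float32)
    print(n,cv2.minAreaRect(m[:,:2]),m[:,2].max())
print('table z',np.median(C[300:400,200:400,2]))
st=manip.get_state(); c=manip.calibration('wrist')
T=R.from_quat(st['tool_rot']); print('cam in tool',T.inv().apply(c['origin']-st['position']),(T.inv()*R.from_quat(c['rotation'])).as_matrix().round(3)); print(T.as_matrix().round(3))
E
```

```text
[[ 0.019 -0.996  0.092]
 [-1.    -0.02  -0.006]
 [ 0.008 -0.092 -0.996]]
brass [0.6685 0.1046 0.028 ] cloud ctr [0.5639 0.055  0.5678] 1.1231 [0.6688 0.1036 0.0467]
white [0.6755 0.0084 0.024 ] cloud ctr [0.5683 0.0099 0.5676] 1.1231 [0.6751 0.0099 0.0276]
A [ 0.6615 -0.1217  0.024 ] cloud ctr [ 0.5626 -0.0748  0.568 ] 1.1231 [ 0.6608 -0.1189  0.0419]
B [ 0.4519 -0.0084  0.024 ] cloud ctr [ 0.453  -0.0074  0.571 ] 1.1231 [ 0.4527 -0.0074  0.0459]
small [ 0.5582 -0.0124  0.02  ] cloud ctr [ 0.5064 -0.0114  0.5689] 1.1231 [ 0.5561 -0.0115  0.0604]
steel [0.4374 0.1181 0.028 ] cloud ctr [0.4415 0.0626 0.5679] 1.1231 [0.4395 0.1135 0.0857]
block [ 0.4439 -0.1149  0.033 ] cloud ctr [ 0.4448 -0.0708  0.5677] 1.1231 [ 0.445  -0.1111  0.0505]Traceback (most recent call last):
  File "<stdin>", line 8, in <module>
cv2.error: OpenCV(4.12.0) /io/opencv/modules/imgproc/src/convhull.cpp:143: error: (-215:Assertion failed) total >= 0 && (depth == CV_32F || depth == CV_32S) in function 'convexHull'
```

```bash
cat >> h.py <<'E'
def pts(s,u0,u1,v0,v1,z0,z1=.08):
    W=cloud(s)[v0:v1,u0:u1].reshape(-1,3); return W[(W[:,2]>z0)&(W[:,2]<z1)]
def rect(m):
    return cv2.minAreaRect(np.ascontiguousarray(m[:,:2]*1000,np.float32))
E
python3 - <<'E'
from h import *
s=load('t1'); C=cloud(s)
for n,u,v in [('brass',227,140),('white',274,138),('A',337,146),('B',280,247),('small',283,195),('steel',217,253),('block',333,252)]:
    m=pts(s,u-15,u+15,v-15,v+15,.013); print(n,len(m),rect(m),np.percentile(m[:,2],95).round(4),m.mean(0).round(4))
for n,a,z in [('box',(60,180,140,270),.043),('tray',(380,480,140,255),.009),('bar',(410,460,180,212),.03)]:
    m=pts(s,*a,z); print(n,len(m),rect(m),np.percentile(m[:,2],[10,90]))
print('table z',np.median(C[300:400,200:400,2]))
st=manip.get_state(); c=manip.calibration('wrist')
T=R.from_quat(st['tool_rot']); print('cam in tool',T.inv().apply(c['origin']-st['position']),(T.inv()*R.from_quat(c['rotation'])).as_matrix().round(3)); print(T.as_matrix().round(3))
E
```

```text
brass 161 ((673.747802734375, 105.85476684570312), (27.877914428710938, 26.16022491455078), 44.61977005004883) 0.0315 [0.6731 0.1055 0.0273]
white 301 ((676.9922485351562, 10.54399585723877), (39.30870056152344, 37.19712448120117), 1.1229681968688965) 0.0276 [0.676  0.0101 0.0241]
A 302 ((665.1498413085938, -121.08037567138672), (38.435020446777344, 39.107330322265625), 50.71529006958008) 0.0277 [ 0.6645 -0.1207  0.0241]
B 302 ((452.9354553222656, -7.363361358642578), (37.22714614868164, 37.161624908447266), 46.47822189331055) 0.0279 [ 0.4529 -0.0074  0.0245]
small 106 ((560.4471435546875, -11.419352531433105), (21.912199020385742, 21.90804672241211), 43.118045806884766) 0.0236 [ 0.5605 -0.0116  0.0203]
steel 161 ((439.3638000488281, 120.92987823486328), (24.091278076171875, 27.393352508544922), 1.3035968542099) 0.032 [0.4394 0.1204 0.0282]
block 202 ((443.2252502441406, -110.51628875732422), (27.028350830078125, 37.495365142822266), 27.880008697509766) 0.0353 [ 0.4451 -0.1132  0.0295]
box 1212 ((535.5968017578125, 315.9573059082031), (188.78005981445312, 153.88990783691406), 10.908893585205078) [0.04603094 0.05265246]
tray 1181 ((561.1422119140625, -317.88226318359375), (125.7529296875, 161.00265502929688), 77.41997528076172) [0.01026347 0.04030274]
bar 266 ((560.6754150390625, -317.5386657714844), (51.163299560546875, 20.33310317993164), 77.16561889648438) [0.03676362 0.0430073 ]
table z 0.0009248288992642628
cam in tool [ 0.07463358  0.0011876  -0.11774925] [[ 0.    -0.955 -0.297]
 [ 1.    -0.     0.001]
 [-0.001 -0.297  0.955]]
[[-0.918  0.398 -0.001]
 [ 0.398  0.918 -0.001]
 [-0.    -0.002 -1.   ]]
```

```bash
cat >> h.py <<'E'
def go(x,y,z,th):
    "tool-frame shift (mm) and turn vector (deg) to world x,y,z, tool down, tool y at th deg"
    st=manip.get_state(); T=R.from_quat(st['tool_rot']); t=np.radians(th)
    Y=np.array([np.cos(t),np.sin(t),0]); Z=np.array([0,0,-1.]); G=R.from_matrix(np.column_stack([np.cross(Y,Z),Y,Z]))
    print('shift mm',(T.inv().apply(np.array([x,y,z])-st['position'])*1000).round(1),'turn',(T.inv()*G).as_rotvec(degrees=True).round(2),'| pos',st['position'].round(4),'gap',st['finger_gap'].round(4),'F',st['ft_force'].round(1),'t',round(st['time_s'],1))
E
python3 -c "
from h import *
go(.453,-.007,.14,100.9)"
```

```text
Traceback (most recent call last):
  File "h.py", line 22, in go
    print('shift mm',(T.inv().apply(np.array([x,y,z])-st['position'])*1000).round(1),'turn',(T.inv()*G).as_rotvec(degrees=True).round(2),'| pos',st['position'].round(4),'gap',st['finger_gap'].round(4),'F',st['ft_force'].round(1),'t',round(st['time_s'],1))
                                                                                                                                                                               ^^^^^^^^^^^^^^^^^^^^^^
AttributeError: 'float' object has no attribute 'round'
```

```bash
sed -i "s/st\['finger_gap'\].round(4)/round(st['finger_gap'],4)/" h.py
python3 -c "
from h import *
go(.453,-.007,.14,100.9)"
```

```text
shift mm [-418.5 -350.7  116.2] turn [-9.000e-02 -3.000e-02 -3.432e+01] | pos [0.2085 0.4813 0.2556] gap 0.0853 F [ 0.3 -0.   0.5] t 0.1
```

Request:
send_rows(
  series=[
    [[-0.4185,-0.3507,0.116,0,0,-34.3,-1],[-0.4185,-0.3507,0.116,0,0,-34.3,-1],[-0.4185,-0.3507,0.116,0,0,-34.3,-1],[-0.4185,-0.3507,0.116,0,0,-34.3,-1],[-0.4185,-0.3507,0.116,0,0,-34.3,-1],[-0.4185,-0.3507,0.116,0,0,-34.3,-1],[-0.4185,-0.3507,0.116,0,0,-34.3,-1],[-0.4185,-0.3507,0.116,0,0,-34.3,-1],[-0.4185,-0.3507,0.116,0,0,-34.3,-1],[-0.4185,-0.3507,0.116,0,0,-34.3,-1],[-0.4185,-0.3507,0.116,0,0,-34.3,-1],[-0.4185,-0.3507,0.116,0,0,-34.3,-1]],
  ],
)

```text
time_s: 1.35
position: [0.4544, -0.0097, 0.1395]
tool_rot: [-0.093, 0.996, -0.0, 0.0]
ft_force: [-0.4, 0.9, 0.7]
finger_gap: 0.0854
grasp_force: 0.0
```

```bash
python3 -c "
from h import *
go(.453,-.007,.14,100.9)"
```

```text
shift mm [ 0.9  3.  -0.5] turn [-0.06  0.   -0.24] | pos [ 0.4544 -0.0097  0.1395] gap 0.0854 F [-0.4  0.9  0.7] t 1.4
```

```bash
cat >> h.py <<'E'
def find(fn,z0,z1,c,r=.035):
    s=load(fn); W=cloud(s).reshape(-1,3); m=W[(W[:,2]>z0)&(W[:,2]<z1)&(np.hypot(W[:,0]-c[0],W[:,1]-c[1])<r)]
    print(fn,len(m),rect(m),'mean',m.mean(0).round(4),'med z',np.median(m[:,2]).round(4))
    return m
E
python3 -c "
from h import *
look('wrist','w1'); find('w1',.018,.03,(.453,-.007)); go(.453,-.007,.028,100.9)"
```

```text
w1 2418 ((455.4617614746094, -6.399768829345703), (39.142372131347656, 38.99610900878906), 47.473838806152344) mean [ 0.4545 -0.0067  0.0242] med z 0.0243
shift mm [  1.7   4.9 111.1] turn [-0.17  0.01 -0.32] | pos [ 0.4555 -0.0112  0.1391] gap 0.0855 F [ 2.2 -1.1 -0.3] t 1.4
```

View pics/w1.png

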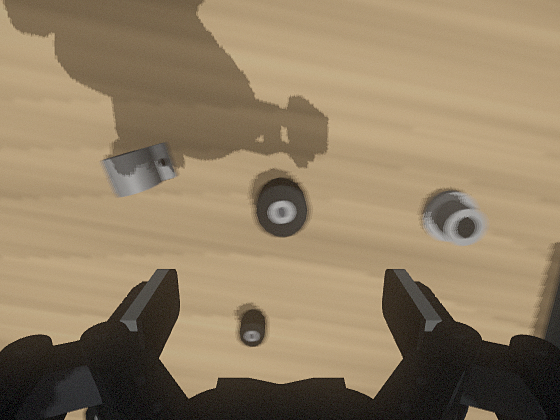

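The picture shows the roller at (281,207), centred between the pads (180 and 385), with nothing in the way. Descend, grip and lift.

Request:
send_rows(
  series=[
    [[-0.001,0,0.06,0,0,0,-1],[-0.001,0,0.1,0,0,0,-1],[-0.001,0,0.111,0,0,0,-1],[-0.001,0,0.111,0,0,0,-1],[-0.001,0,0.111,0,0,0,-1],[-0.001,0,0.111,0,0,0,1],[-0.001,0,0.111,0,0,0,1],[-0.001,0,0.111,0,0,0,1],[-0.001,0,0.111,0,0,0,1],[-0.001,0,0.111,0,0,0,1],[-0.001,0,0.111,0,0,0,1],[-0.001,0,0.111,0,0,0,1]],
  ],
)

```text
time_s: 2.6
position: [0.4552, -0.0062, 0.0306]
tool_rot: [-0.095, 0.995, -0.0, 0.001]
ft_force: [-0.3, -0.1, 8.2]
finger_gap: 0.0382
grasp_force: 59.2
```

```bash
python3 -c "
from h import *
c=np.array([.5356,.316]);a=np.radians(10.9)
d=34.5e-3*np.array([np.cos(a),np.sin(a)]); print(c+d,c-d)
st=manip.get_state(); print(st['position'],st['finger_gap'],st['grasp_force'],st['ft_force'])
"
```

```text
[0.56947758 0.32252379] [0.50172242 0.30947621]
[ 0.45522916 -0.0061968   0.03063641] 0.03822394422074122 59.24335420131683 [-0.28862321 -0.13976286  8.1694046 ]
```

Request:
send_rows(
  series=[
    [[0,0,-0.04,0,0,0,1],[0,0,-0.09,0,0,0,1],[0,0,-0.13,0,0,0,1],[0,0,-0.13,0,0,0,1]],
  ],
)

```text
time_s: 3.0
position: [0.4586, -0.0063, 0.1651]
tool_rot: [-0.095, 0.995, -0.001, 0.006]
ft_force: [1.1, 0.1, -2.0]
finger_gap: 0.0378
grasp_force: 60.5
```

```bash
python3 -c "
from h import *
go(.5017,.3095,.155,100.9)
"
```

```text
shift mm [-101.8  302.    10.5] turn [-0.14  0.67 -0.02] | pos [ 0.4586 -0.0063  0.1651] gap 0.0378 F [ 1.1  0.1 -2. ] t 3.0
```

Request:
send_rows(
  series=[
    [[-0.1055,0.302,0.004,0,0,0,1],[-0.1055,0.302,0.004,0,0,0,1],[-0.1055,0.302,0.004,0,0,0,1],[-0.1055,0.302,0.004,0,0,0,1],[-0.1055,0.302,0.004,0,0,0,1],[-0.1055,0.302,0.004,0,0,0,1],[-0.1055,0.302,0.004,0,0,0,1],[-0.1055,0.302,0.004,0,0,0,1],[-0.1055,0.302,0.004,0,0,0,1],[-0.1055,0.302,0.004,0,0,0,1]],
  ],
)

```text
time_s: 4.0
position: [0.5002, 0.3088, 0.1548]
tool_rot: [-0.094, 0.996, -0.001, -0.001]
ft_force: [-0.2, -0.6, -0.5]
finger_gap: 0.0378
grasp_force: 60.8
```

```bash
python3 -c "
from h import *
look('wrist','w2')
go(.5017,.3095,.036,100.9)
s=load('w2'); W=cloud(s).reshape(-1,3); b=W[(W[:,2]>.042)&(W[:,2]<.058)&(np.hypot(W[:,0]-.536,W[:,1]-.316)<.16)]; print(len(b),rect(b))
"
```

```text
shift mm [ -1.6   0.7 119. ] turn [-0.04 -0.07 -0.11] | pos [0.5004 0.3087 0.155 ] gap 0.0379 F [-0.2  0.1 -0.5] t 4.0
8023 ((538.1851806640625, 317.5107116699219), (188.8389892578125, 152.3656005859375), 10.96336841583252)
```

View pics/w2.png

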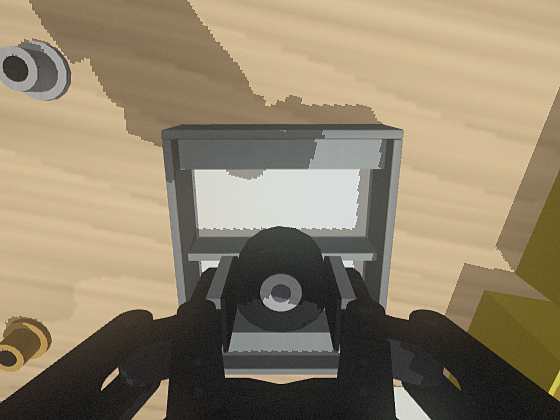

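The roller is held; the empty cavities are clear, and the box angle 10.96° agrees with the top view.

Request:
send_rows(
  series=[
    [[-0.0034,0.0015,0.05,0,0,0,1],[-0.0034,0.0015,0.09,0,0,0,1],[-0.0034,0.0015,0.11,0,0,0,1],[-0.0034,0.0015,0.118,0,0,0,1],[-0.0034,0.0015,0.118,0,0,0,1],[-0.0034,0.0015,0.118,0,0,0,1],[-0.0034,0.0015,0.118,0,0,0,-1],[-0.0034,0.0015,0.118,0,0,0,-1],[-0.0034,0.0015,0.118,0,0,0,-1],[-0.0034,0.0015,0.118,0,0,0,-1]],
  ],
)

```text
time_s: 5.05
position: [0.5042, 0.3125, 0.0376]
tool_rot: [-0.095, 0.995, 0.0, 0.0]
ft_force: [-0.1, -0.2, -0.4]
finger_gap: 0.0851
grasp_force: 0.0
```

Request:
send_rows(
  series=[
    [[0,0,-0.03,0,0,0,-1],[0,0,-0.08,0,0,0,-1],[0,0,-0.12,0,0,0,-1],[0,0,-0.12,0,0,0,-1],[0,0,-0.12,0,0,0,-1],[0,0,-0.12,0,0,0,-1]],
  ],
)

```text
time_s: 5.65
position: [0.5031, 0.3119, 0.1562]
tool_rot: [-0.095, 0.995, -0.0, -0.001]
ft_force: [-0.4, 0.0, -0.9]
finger_gap: 0.0855
grasp_force: 0.0
```

```bash
python3 -c "
from h import *
look('wrist','w3'); find('w3',.021,.033,(.5036,.3105),.026)
go(.665,-.121,.14,100.9)
"
```

```text
w3 2244 ((505.1231689453125, 313.087890625), (39.23308181762695, 38.75420379638672), 46.66239929199219) mean [0.5041 0.3127 0.0291] med z 0.0292
shift mm [ -77.6 -455.5   16. ] turn [-0.07 -0.17 -0.02] | pos [0.5028 0.3117 0.1557] gap 0.0854 F [-0.  -0.9 -0.4] t 5.7
```

Request:
send_rows(
  series=[
    [[-0.079,-0.455,0.016,0,0,0,-1],[-0.079,-0.455,0.016,0,0,0,-1],[-0.079,-0.455,0.016,0,0,0,-1],[-0.079,-0.455,0.016,0,0,0,-1],[-0.079,-0.455,0.016,0,0,0,-1],[-0.079,-0.455,0.016,0,0,0,-1],[-0.079,-0.455,0.016,0,0,0,-1],[-0.079,-0.455,0.016,0,0,0,-1],[-0.079,-0.455,0.016,0,0,0,-1],[-0.079,-0.455,0.016,0,0,0,-1],[-0.079,-0.455,0.016,0,0,0,-1],[-0.079,-0.455,0.016,0,0,0,-1]],
  ],
)

```text
time_s: 6.9
position: [0.6661, -0.1186, 0.1398]
tool_rot: [-0.095, 0.995, 0.001, -0.002]
ft_force: [-1.1, 0.6, 0.1]
finger_gap: 0.0855
grasp_force: 0.0
```

Request:
send_rows(
  series=[
    [[0,0,0,0,0,0,-1],[0,0,0,0,0,0,-1],[0,0,0,0,0,0,-1]],
  ],
)

```text
time_s: 7.2
position: [0.6672, -0.1181, 0.1416]
tool_rot: [-0.096, 0.995, 0.0, 0.0]
ft_force: [0.5, 0.2, 0.6]
finger_gap: 0.0855
grasp_force: 0.0
```

```bash
python3 -c "
from h import *
look('wrist','w4'); find('w4',.018,.03,(.665,-.121))
go(.666,-.121,.0295,100.9)
"
```

```text
w4 2391 ((668.1876220703125, -120.2562255859375), (39.1258659362793, 39.158267974853516), 50.955543518066406) mean [ 0.6672 -0.1203  0.0242] med z 0.0242
shift mm [  1.8  -2.4 112.1] turn [0.   0.01 0.07] | pos [ 0.6673 -0.1183  0.1416] gap 0.0852 F [-0.3  0.2  0.5] t 7.2
```

Request:
send_rows(
  series=[
    [[0,-0.002,0.05,0,0,0,-1],[0,-0.002,0.09,0,0,0,-1],[0,-0.002,0.111,0,0,0,-1],[0,-0.002,0.111,0,0,0,-1],[0,-0.002,0.111,0,0,0,-1],[0,-0.002,0.111,0,0,0,1],[0,-0.002,0.111,0,0,0,1],[0,-0.002,0.111,0,0,0,1],[0,-0.002,0.111,0,0,0,1],[0,-0.002,0.111,0,0,0,1],[0,-0.002,0.111,0,0,0,1]],
  ],
)

```text
time_s: 8.35
position: [0.6691, -0.1218, 0.0323]
tool_rot: [-0.095, 0.995, -0.0, 0.002]
ft_force: [-0.4, 0.8, 6.2]
finger_gap: 0.0379
grasp_force: 60.5
```

Request:
send_rows(
  series=[
    [[0,0,-0.03,0,0,0,1],[0,0,-0.08,0,0,0,1],[0,0,-0.125,0,0,0,1],[0,0,-0.125,0,0,0,1],[0,0,-0.125,0,0,0,1],[0,0,-0.125,0,0,0,1]],
  ],
)

```text
time_s: 8.95
position: [0.6667, -0.1213, 0.1539]
tool_rot: [-0.095, 0.995, 0.0, -0.001]
ft_force: [-0.3, -0.3, -0.4]
finger_gap: 0.0378
grasp_force: 60.2
```

```bash
python3 -c "
from h import *
go(.5714,.3235,.155,100.9)
"
```

```text
shift mm [  9.6 454.8  -0.7] turn [ 0.06 -0.14 -0.02] | pos [ 0.6667 -0.1213  0.1539] gap 0.0378 F [-0.3 -0.3 -0.4] t 8.9
```

Request:
send_rows(
  series=[
    [[0.0096,0.455,0,0,0,0,1],[0.0096,0.455,0,0,0,0,1],[0.0096,0.455,0,0,0,0,1],[0.0096,0.455,0,0,0,0,1],[0.0096,0.455,0,0,0,0,1],[0.0096,0.455,0,0,0,0,1],[0.0096,0.455,0,0,0,0,1],[0.0096,0.455,0,0,0,0,1],[0.0096,0.455,0,0,0,0,1],[0.0096,0.455,0,0,0,0,1],[0.0096,0.455,0,0,0,0,1],[0.0096,0.455,0,0,0,0,1]],
  ],
)

```text
time_s: 10.15
position: [0.5717, 0.3222, 0.1536]
tool_rot: [-0.095, 0.996, -0.001, -0.001]
ft_force: [-0.3, -0.2, -0.7]
finger_gap: 0.0378
grasp_force: 60.4
```

Request:
send_rows(
  series=[
    [[0,0,0,0,0,0,1],[0,0,0,0,0,0,1],[0,0,0,0,0,0,1]],
  ],
)

```text
time_s: 10.45
position: [0.5729, 0.3222, 0.1553]
tool_rot: [-0.094, 0.996, -0.0, -0.0]
ft_force: [0.3, -0.7, -0.6]
finger_gap: 0.0378
grasp_force: 60.4
```

```bash
python3 -c "
from h import *
go(.5714,.3235,.0375,100.9)
"
```

```text
shift mm [  1.2   1.5 117.8] turn [-0.01 -0.01 -0.13] | pos [0.5729 0.3222 0.1553] gap 0.0378 F [ 0.3 -0.7 -0.6] t 10.4
```

Request:
send_rows(
  series=[
    [[0.001,0.001,0.05,0,0,0,1],[0.001,0.001,0.09,0,0,0,1],[0.001,0.001,0.11,0,0,0,1],[0.001,0.001,0.117,0,0,0,1],[0.001,0.001,0.117,0,0,0,1],[0.001,0.001,0.117,0,0,0,1],[0.001,0.001,0.117,0,0,0,-1],[0.001,0.001,0.117,0,0,0,-1],[0.001,0.001,0.117,0,0,0,-1],[0.001,0.001,0.117,0,0,0,-1]],
  ],
)

```text
time_s: 11.45
position: [0.5715, 0.3244, 0.0386]
tool_rot: [-0.095, 0.995, 0.0, 0.0]
ft_force: [-0.8, 0.8, -0.6]
finger_gap: 0.0853
grasp_force: 0.0
```

Request:
send_rows(
  series=[
    [[0,0,-0.03,0,0,0,-1],[0,0,-0.08,0,0,0,-1],[0,0,-0.12,0,0,0,-1],[0,0,-0.12,0,0,0,-1],[0,0,-0.12,0,0,0,-1],[0,0,-0.12,0,0,0,-1]],
  ],
)

```text
time_s: 12.05
position: [0.5704, 0.3238, 0.157]
tool_rot: [-0.095, 0.995, -0.0, -0.001]
ft_force: [-1.0, -0.2, -0.1]
finger_gap: 0.0855
grasp_force: 0.0
```

```bash
python3 -c "
from h import *
look('wrist','w5'); find('w5',.021,.033,(.5714,.3235),.026)
look('top','t2'); s=load('t2'); print(rect(pts(s,410,460,180,212,.03)), rect(pts(s,380,480,140,255,.009)))
st=manip.get_state(); print(st['q'].round(2))
go(.562,-.3165,.16,167.4);go(.562,-.3165,.16,-12.6)
"
```

```text
w5 2238 ((571.7341918945312, 325.0378723144531), (38.99464797973633, 39.10904312133789), 71.37255859375) mean [0.5707 0.3248 0.0291] med z 0.0293
((561.2330932617188, -317.049072265625), (50.5076904296875, 21.221601486206055), 77.16765594482422) ((560.9664916992188, -317.7740478515625), (126.69599914550781, 160.62571716308594), 77.55382537841797)
[0.52 0.54 0.03 1.07 0.   0.33]
shift mm [ 128.8 -627.1   -2.5] turn [ 6.000e-02 -2.200e-01 -6.652e+01] | pos [0.5701 0.3237 0.1563] gap 0.0859 F [0.4 0.8 0.3] t 12.2
shift mm [ 128.8 -627.1   -2.5] turn [-2.5000e-01 -7.0000e-02  1.1348e+02] | pos [0.5701 0.3237 0.1563] gap 0.0859 F [0.4 0.8 0.3] t 12.2
```

Request:
send_rows(
  series=[
    [[0.129,-0.627,0,0,0,-66.5,-1],[0.129,-0.627,0,0,0,-66.5,-1],[0.129,-0.627,0,0,0,-66.5,-1],[0.129,-0.627,0,0,0,-66.5,-1],[0.129,-0.627,0,0,0,-66.5,-1],[0.129,-0.627,0,0,0,-66.5,-1],[0.129,-0.627,0,0,0,-66.5,-1],[0.129,-0.627,0,0,0,-66.5,-1],[0.129,-0.627,0,0,0,-66.5,-1],[0.129,-0.627,0,0,0,-66.5,-1],[0.129,-0.627,0,0,0,-66.5,-1],[0.129,-0.627,0,0,0,-66.5,-1]],
  ],
)

```text
time_s: 13.35
position: [0.5627, -0.2581, 0.1568]
tool_rot: [-0.625, 0.781, 0.001, -0.001]
ft_force: [1.1, 1.1, 0.9]
finger_gap: 0.0853
grasp_force: 0.0
```

```bash
python3 -c "
from h import *
go(.562,-.3165,.16,167.5)
"
```

```text
shift mm [ 57.1 -12.1  -3.3] turn [ 0.14  0.04 -0.13] | pos [ 0.5627 -0.2581  0.1568] gap 0.0853 F [1.1 1.1 0.9] t 13.3
```

Request:
send_rows(
  series=[
    [[0.045,-0.01,-0.003,0,0,0,-1],[0.045,-0.01,-0.003,0,0,0,-1],[0.045,-0.01,-0.003,0,0,0,-1],[0.045,-0.01,-0.003,0,0,0,-1],[0.045,-0.01,-0.003,0,0,0,-1]],
  ],
)

```text
time_s: 13.85
position: [0.5635, -0.3009, 0.1607]
tool_rot: [-0.626, 0.78, 0.001, -0.0]
ft_force: [0.2, 0.3, -0.5]
finger_gap: 0.0854
grasp_force: 0.0
```

```bash
python3 -c "
from h import *
look('wrist','w6'); find('w6',.03,.046,(.562,-.3165),.045)
m=find('w6',.009,.02,(.562,-.3165),.12)
go(.562,-.3165,.034,167.5)
"
```

```text
w6 2000 ((563.8368530273438, -316.5307312011719), (50.389469146728516, 19.966588973999023), 77.13700103759766) mean [ 0.5635 -0.3182  0.04  ] med z 0.0401
w6 5364 ((564.086669921875, -315.94952392578125), (124.58145141601562, 160.79661560058594), 77.50164031982422) mean [ 0.5636 -0.3195  0.0138] med z 0.0141
shift mm [ 15.6  -1.8 127. ] turn [ 0.06  0.02 -0.01] | pos [ 0.5637 -0.3009  0.161 ] gap 0.0856 F [-0.2 -0.3  0.5] t 13.9
```

View pics/w6.png

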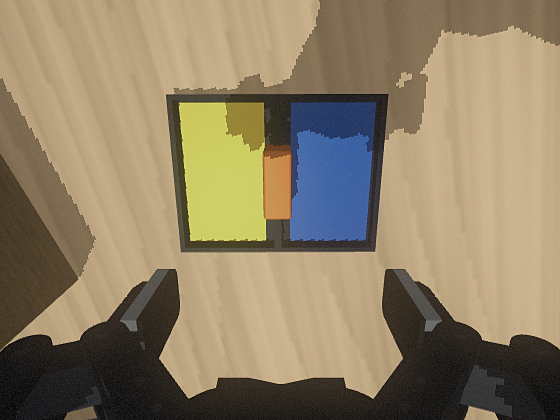

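Tray sits with yellow at left, blue at right, bar at (278,183) centred between the pads. Descend to grip the bar.

Request:
send_rows(
  series=[
    [[0.0152,-0.0034,0.05,0,0,0,-1],[0.0152,-0.0034,0.09,0,0,0,-1],[0.0152,-0.0034,0.115,0,0,0,-1],[0.0152,-0.0034,0.121,0,0,0,-1],[0.0152,-0.0034,0.121,0,0,0,-1],[0.0152,-0.0034,0.121,0,0,0,1],[0.0152,-0.0034,0.121,0,0,0,1],[0.0152,-0.0034,0.121,0,0,0,1],[0.0152,-0.0034,0.121,0,0,0,1],[0.0152,-0.0034,0.121,0,0,0,1],[0.0152,-0.0034,0.121,0,0,0,1],[0.0152,-0.0034,0.121,0,0,0,1]],
  ],
)

```text
time_s: 15.1
position: [0.5643, -0.3185, 0.0413]
tool_rot: [-0.625, 0.781, -0.001, 0.0]
ft_force: [-2.0, 0.5, 5.8]
finger_gap: 0.0186
grasp_force: 61.5
```

Request:
send_rows(
  series=[
    [[0,0,0,0,0,0,1],[0,0,-0.02,0,0,0,1],[0,0,-0.06,0,0,0,1],[0,0,-0.1,0,0,0,1],[0,0,-0.14,0,0,0,1],[0,0,-0.14,0,0,0,1],[0,0,-0.14,0,0,0,1]],
  ],
)

```text
time_s: 15.8
position: [0.5641, -0.3183, 0.1808]
tool_rot: [-0.625, 0.781, -0.001, 0.0]
ft_force: [-0.4, 0.3, -2.5]
finger_gap: 0.0189
grasp_force: 60.5
```

```bash
python3 -c "
from h import *
print(manip.tip_reach)
go(.5375,.317,.18,191)
"
```

```text
0.025
shift mm [-6.142e+02  1.648e+02  3.000e-01] turn [ -0.08  -0.04 -23.63] | pos [ 0.5641 -0.3183  0.1808] gap 0.0189 F [-0.4  0.3 -2.5] t 15.8
```

Request:
send_rows(
  series=[
    [[-0.614,0.165,0,0,0,-23.6,1],[-0.614,0.165,0,0,0,-23.6,1],[-0.614,0.165,0,0,0,-23.6,1],[-0.614,0.165,0,0,0,-23.6,1],[-0.614,0.165,0,0,0,-23.6,1],[-0.614,0.165,0,0,0,-23.6,1],[-0.614,0.165,0,0,0,-23.6,1],[-0.614,0.165,0,0,0,-23.6,1],[-0.614,0.165,0,0,0,-23.6,1],[-0.614,0.165,0,0,0,-23.6,1],[-0.614,0.165,0,0,0,-23.6,1],[-0.614,0.165,0,0,0,-23.6,1]],
  ],
)

```text
time_s: 17.0
position: [0.5364, 0.2825, 0.1775]
tool_rot: [0.772, -0.636, -0.001, 0.002]
ft_force: [1.6, 0.2, -1.9]
finger_gap: 0.019
grasp_force: 60.3
```

Request:
send_rows(
  series=[
    [[0,0,0,0,0,0,1],[0,0,0,0,0,0,1],[0,0,0,0,0,0,1]],
  ],
)

```text
time_s: 17.3
position: [0.5372, 0.28, 0.1784]
tool_rot: [0.771, -0.636, -0.001, 0.002]
ft_force: [0.4, -0.6, -1.2]
finger_gap: 0.0187
grasp_force: 60.3
```

```bash
python3 -c "
from h import *
go(.5375,.317,.18,191)
"
```

```text
shift mm [-36.2  -7.3  -1.7] turn [ 0.22 -0.1  -0.05] | pos [0.5372 0.28   0.1784] gap 0.0187 F [ 0.4 -0.6 -1.2] t 17.3
```

Request:
send_rows(
  series=[
    [[-0.036,-0.0073,0,0,0,0,1],[-0.036,-0.0073,0,0,0,0,1],[-0.036,-0.0073,0.03,0,0,0,1],[-0.036,-0.0073,0.06,0,0,0,1],[-0.036,-0.0073,0.06,0,0,0,1],[-0.036,-0.0073,0.06,0,0,0,1]],
  ],
)

```text
time_s: 17.9
position: [0.5383, 0.3163, 0.1199]
tool_rot: [0.771, -0.637, -0.0, 0.001]
ft_force: [-0.1, -0.2, -1.9]
finger_gap: 0.019
grasp_force: 60.2
```

```bash
python3 -c "
from h import *
look('wrist','w7'); look('top','t3')
s=load('w7');W=cloud(s).reshape(-1,3)
m=W[(W[:,2]>.085)&(W[:,2]<.1)&(np.hypot(W[:,0]-.5375,W[:,1]-.317)<.11)]; print('tray',len(m),rect(m),m[:,2].mean())
b=W[(W[:,2]>.044)&(W[:,2]<.056)&(np.hypot(W[:,0]-.536,W[:,1]-.316)<.14)]; print('box',len(b),rect(b))
print('top tray',rect(pts(load('t3'),40,210,120,290,.08,.13)),'top box',rect(pts(load('t3'),40,210,120,290,.043,.056)))
go(.5375,.317,.077,191)
"
```

```text
tray 14291 ((539.6180419921875, 317.8959655761719), (161.25491333007812, 125.15927124023438), 10.933472633361816) 0.09148987186510915
box 5075 ((550.6097412109375, 251.01568603515625), (187.8450164794922, 16.660913467407227), 10.880894660949707)
top tray ((538.5240478515625, 317.386962890625), (160.733154296875, 125.94447326660156), 10.839579582214355) top box ((535.3624267578125, 316.5013427734375), (188.62966918945312, 153.95596313476562), 10.947782516479492)
shift mm [ 0.3  2.6 44.9] turn [-0.13  0.04 -0.09] | pos [0.5399 0.3178 0.1219] gap 0.0194 F [ 0.4 -0.2 -1.8] t 18.0
```

View pics/w7.png

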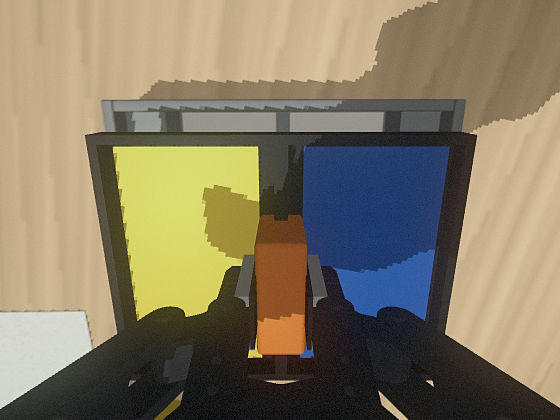

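Tray hangs level, parallel to the box (10.9° both), yellow to the +x side, about 2 mm off in x. Lower it.

Request:
send_rows(
  series=[
    [[0,0.002,0.02,0,0,0,1],[0,0.002,0.035,0,0,0,1],[0,0.002,0.041,0,0,0,1],[0,0.002,0.043,0,0,0,1],[0,0.002,0.043,0,0,0,1],[0,0.002,0.043,0,0,0,1]],
  ],
)

```text
time_s: 18.6
position: [0.5376, 0.3181, 0.0784]
tool_rot: [0.771, -0.636, 0.0, -0.001]
ft_force: [-0.0, -0.5, -2.5]
finger_gap: 0.0189
grasp_force: 60.4
```

Request:
send_rows(
  series=[
    [[0,0,0.001,0,0,0,1],[0,0,0.0017,0,0,0,1],[0,0,0.0017,0,0,0,1],[0,0,0.0017,0,0,0,1]],
  ],
)

```text
time_s: 19.0
position: [0.5372, 0.318, 0.0764]
tool_rot: [0.772, -0.636, 0.0, -0.001]
ft_force: [0.4, 0.4, 2.8]
finger_gap: 0.0187
grasp_force: 60.8
```

Contact (force changed by +5 N). Release and rise.

Request:
send_rows(
  series=[
    [[0,0,0,0,0,0,-0.5],[0,0,0,0,0,0,-0.5],[0,0,0,0,0,0,-0.5],[0,0,0,0,0,0,-0.5],[0,0,-0.03,0,0,0,-0.5],[0,0,-0.07,0,0,0,-0.5],[0,0,-0.1,0,0,0,-1],[0,0,-0.1,0,0,0,-1],[0,0,-0.1,0,0,0,-1],[0,0,-0.1,0,0,0,-1]],
  ],
)

```text
time_s: 20.0
position: [0.536, 0.3172, 0.1742]
tool_rot: [0.771, -0.636, -0.0, 0.001]
ft_force: [0.3, 0.2, 0.6]
finger_gap: 0.0854
grasp_force: 0.0
```

```bash
python3 -c "
from h import *
look('wrist','w8')
s=load('w8');W=cloud(s).reshape(-1,3)
m=W[(W[:,2]>.065)&(W[:,2]<.085)&(np.hypot(W[:,0]-.5375,W[:,1]-.317)<.05)]; print('bar',len(m),rect(m),np.median(m[:,2]))
# pocket floors plane
f=W[(W[:,2]>.03)&(W[:,2]<.0435)&(np.hypot(W[:,0]-.5375,W[:,1]-.317)<.07)]
A=np.c_[f[:,:2],np.ones(len(f))]; print('plane slope',np.linalg.lstsq(A,f[:,2],rcond=None)[0], f[:,2].mean())
look('top','t4'); print(rect(pts(load('t4'),40,210,120,290,.065,.1)))
go(.675,.106,.14,100.9)
"
```

```text
bar 2227 ((538.8287963867188, 319.0084228515625), (19.990310668945312, 50.00326156616211), 11.425472259521484) 0.07513749925744351
plane slope [-0.00067427  0.00403205  0.03881795] 0.03972240138825894
((536.1466064453125, 317.57342529296875), (20.58913803100586, 50.46098327636719), 11.407387733459473)
shift mm [233.7 -96.5  33.8] turn [ 9.000e-02 -1.900e-01  9.008e+01] | pos [0.5358 0.3171 0.1738] gap 0.0855 F [ 0.1 -0.9 -0. ] t 20.1
```

View pics/w8.png

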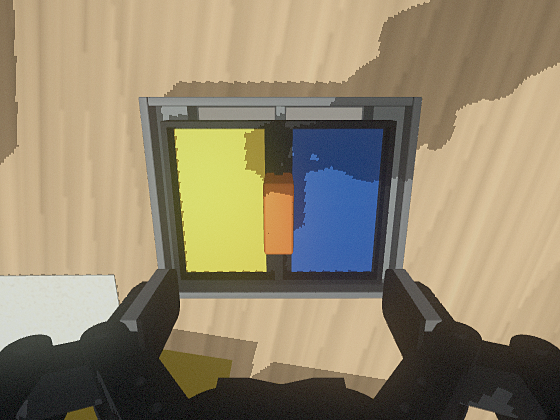

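The tray sits level on the steps (bar top 75 mm, slopes ~0), yellow left, blue right. Next: the brass bushing.

Request:
send_rows(
  series=[
    [[0.234,-0.0965,0.034,0,0,90,-1],[0.234,-0.0965,0.034,0,0,90,-1],[0.234,-0.0965,0.034,0,0,90,-1],[0.234,-0.0965,0.034,0,0,90,-1],[0.234,-0.0965,0.034,0,0,90,-1],[0.234,-0.0965,0.034,0,0,90,-1],[0.234,-0.0965,0.034,0,0,90,-1],[0.234,-0.0965,0.034,0,0,90,-1],[0.234,-0.0965,0.034,0,0,90,-1],[0.234,-0.0965,0.034,0,0,90,-1],[0.234,-0.0965,0.034,0,0,90,-1],[0.234,-0.0965,0.034,0,0,90,-1]],
  ],
)

```text
time_s: 21.3
position: [0.6753, 0.1062, 0.1401]
tool_rot: [-0.096, 0.995, -0.0, -0.001]
ft_force: [-0.2, 0.1, -0.4]
finger_gap: 0.0854
grasp_force: 0.0
```

Request:
send_rows(
  series=[
    [[0,0,0,0,0,0,-1],[0,0,0,0,0,0,-1],[0,0,0,0,0,0,-1]],
  ],
)

```text
time_s: 21.6
position: [0.676, 0.1063, 0.1413]
tool_rot: [-0.096, 0.995, -0.0, -0.0]
ft_force: [-0.5, -0.1, -0.5]
finger_gap: 0.0852
grasp_force: 0.0
```

```bash
python3 -c "
from h import *
look('wrist','w9'); find('w9',.021,.034,(.675,.106))
go(.675,.106,.042,100.9)
"
```

```text
w9 1272 ((676.7758178710938, 107.10997772216797), (27.434600830078125, 27.180959701538086), 9.810145378112793) mean [0.676  0.1071 0.0281] med z 0.0283
shift mm [ 1.1 -0.1 99.5] turn [-0.   -0.01  0.11] | pos [0.676  0.1063 0.1415] gap 0.0852 F [0.2 0.1 0.2] t 21.6
```

Request:
send_rows(
  series=[
    [[-0.0005,0.001,0.05,0,0,0,-1],[-0.0005,0.001,0.09,0,0,0,-1],[-0.0005,0.001,0.102,0,0,0,-1],[-0.0005,0.001,0.102,0,0,0,-1],[-0.0005,0.001,0.102,0,0,0,-1],[-0.0005,0.001,0.102,0,0,0,1],[-0.0005,0.001,0.102,0,0,0,1],[-0.0005,0.001,0.102,0,0,0,1],[-0.0005,0.001,0.102,0,0,0,1],[-0.0005,0.001,0.102,0,0,0,1],[-0.0005,0.001,0.102,0,0,0,1],[-0.0005,0.001,0.102,0,0,0,1]],
  ],
)

```text
time_s: 22.85
position: [0.6771, 0.1075, 0.0408]
tool_rot: [-0.096, 0.995, 0.0, 0.001]
ft_force: [-0.1, -0.4, 5.8]
finger_gap: 0.0254
grasp_force: 58.8
```

Request:
send_rows(
  series=[
    [[0,0,0,0,0,0,1],[0,0,-0.03,0,0,0,1],[0,0,-0.08,0,0,0,1],[0,0,-0.13,0,0,0,1],[0,0,-0.13,0,0,0,1],[0,0,-0.13,0,0,0,1],[0,0,-0.13,0,0,0,1]],
  ],
)

```text
time_s: 23.55
position: [0.6752, 0.1073, 0.1679]
tool_rot: [-0.096, 0.995, -0.0, -0.002]
ft_force: [-0.9, 0.6, -1.7]
finger_gap: 0.0254
grasp_force: 59.0
```

```bash
python3 -c "
from h import *
go(.5795,.3263,.17,101)
"
```

```text
shift mm [ 52.3 233.3  -1.9] turn [ 0.01 -0.18 -0.02] | pos [0.6752 0.1073 0.1679] gap 0.0254 F [-0.9  0.6 -1.7] t 23.6
```

Request:
send_rows(
  series=[
    [[0.052,0.233,0,0,0,0,1],[0.052,0.233,0,0,0,0,1],[0.052,0.233,0,0,0,0,1],[0.052,0.233,0,0,0,0,1],[0.052,0.233,0,0,0,0,1],[0.052,0.233,0,0,0,0,1],[0.052,0.233,0.03,0,0,0,1],[0.052,0.233,0.05,0,0,0,1],[0.052,0.233,0.05,0,0,0,1],[0.052,0.233,0.05,0,0,0,1]],
  ],
)

```text
time_s: 24.55
position: [0.5802, 0.3251, 0.118]
tool_rot: [-0.095, 0.995, -0.001, -0.002]
ft_force: [0.1, -0.5, -0.9]
finger_gap: 0.0256
grasp_force: 59.3
```

```bash
python3 -c "
from h import *
look('wrist','w10'); go(.5795,.3263,.080,101)
"
```

```text
shift mm [ 1.4  1.  39.4] turn [-0.03 -0.05 -0.06] | pos [0.5811 0.3256 0.1194] gap 0.0253 F [-1.1  0.4  0. ] t 24.6
```

View pics/w10.png

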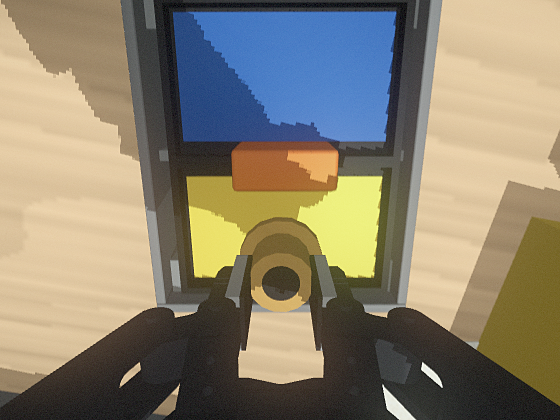

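The bushing is held upright over the yellow pocket. Lower and release with a partial opening.

Request:
send_rows(
  series=[
    [[0.001,0.001,0.02,0,0,0,1],[0.001,0.001,0.034,0,0,0,1],[0.001,0.001,0.039,0,0,0,1],[0.001,0.001,0.039,0,0,0,1],[0.001,0.001,0.039,0,0,0,1],[0.001,0.001,0.039,0,0,0,1]],
  ],
)

```text
time_s: 25.2
position: [0.5803, 0.3272, 0.0812]
tool_rot: [-0.096, 0.995, 0.0, 0.0]
ft_force: [1.1, 0.4, -0.9]
finger_gap: 0.0251
grasp_force: 59.4
```

Request:
send_rows(
  series=[
    [[0,0,0.001,0,0,0,1],[0,0,0.0016,0,0,0,1],[0,0,0.0016,0,0,0,1]],
  ],
)

```text
time_s: 25.5
position: [0.5802, 0.3273, 0.0798]
tool_rot: [-0.096, 0.995, 0.0, 0.001]
ft_force: [-0.5, 0.1, 3.8]
finger_gap: 0.0251
grasp_force: 59.7
```

Touching; release and rise.

Request:
send_rows(
  series=[
    [[0,0,0,0,0,0,-0.2],[0,0,0,0,0,0,-0.2],[0,0,0,0,0,0,-0.2],[0,0,0,0,0,0,-0.2],[0,0,-0.03,0,0,0,-0.2],[0,0,-0.07,0,0,0,-0.5],[0,0,-0.1,0,0,0,-1],[0,0,-0.1,0,0,0,-1],[0,0,-0.1,0,0,0,-1],[0,0,-0.1,0,0,0,-1]],
  ],
)

```text
time_s: 26.5
position: [0.579, 0.3266, 0.1777]
tool_rot: [-0.096, 0.995, -0.0, -0.001]
ft_force: [0.7, -0.5, -0.1]
finger_gap: 0.0853
grasp_force: 0.0
```

```bash
python3 -c "
from h import *
look('wrist','w11'); find('w11',.06,.073,(.5815,.3275),.024)
go(.445,-.111,.14,28)
go(.445,-.111,.14,208)
"
```

```text
w11 1304 ((579.8158569335938, 327.8804931640625), (27.55178451538086, 27.145336151123047), 51.00794982910156) mean [0.5791 0.3276 0.0671] med z 0.0673
shift mm [ 214.6 -404.    38.3] turn [-0.16 -0.11 72.98] | pos [0.5789 0.3265 0.1773] gap 0.0853 F [-0.1 -0.2 -0.5] t 26.6
shift mm [ 214.6 -404.    38.3] turn [   0.12   -0.17 -107.02] | pos [0.5789 0.3265 0.1773] gap 0.0853 F [-0.1 -0.2 -0.5] t 26.6
```

Request:
send_rows(
  series=[
    [[0.2146,-0.404,0.038,0,0,73,-1],[0.2146,-0.404,0.038,0,0,73,-1],[0.2146,-0.404,0.038,0,0,73,-1],[0.2146,-0.404,0.038,0,0,73,-1],[0.2146,-0.404,0.038,0,0,73,-1],[0.2146,-0.404,0.038,0,0,73,-1],[0.2146,-0.404,0.038,0,0,73,-1],[0.2146,-0.404,0.038,0,0,73,-1],[0.2146,-0.404,0.038,0,0,73,-1],[0.2146,-0.404,0.038,0,0,73,-1],[0.2146,-0.404,0.038,0,0,73,-1],[0.2146,-0.404,0.038,0,0,73,-1]],
  ],
)

```text
time_s: 27.75
position: [0.446, -0.1097, 0.1405]
tool_rot: [0.515, 0.857, 0.0, -0.001]
ft_force: [-0.2, -0.6, -0.1]
finger_gap: 0.0856
grasp_force: 0.0
```

Request:
send_rows(
  series=[
    [[0,0,0,0,0,0,-1],[0,0,0,0,0,0,-1],[0,0,0,0,0,0,-1]],
  ],
)

```text
time_s: 28.05
position: [0.4465, -0.1094, 0.141]
tool_rot: [0.514, 0.858, 0.0, 0.0]
ft_force: [0.4, 0.9, -0.2]
finger_gap: 0.0855
grasp_force: 0.0
```

```bash
python3 -c "
from h import *
look('wrist','w12'); find('w12',.005,.04,(.445,-.111),.04);find('w12',.015,.04,(.445,-.111),.04);find('w12',.027,.04,(.445,-.111),.04)
go(.445,-.111,.036,28)
"
```

```text
w12 2256 ((447.9348449707031, -113.5895004272461), (26.340709686279297, 48.55528259277344), 25.88709259033203) mean [ 0.4456 -0.1083  0.0231] med z 0.0283
w12 1578 ((447.6709899902344, -113.04924011230469), (26.34420394897461, 29.576034545898438), 26.08844566345215) mean [ 0.4465 -0.1101  0.0294] med z 0.0309
w12 1222 ((448.042724609375, -113.41514587402344), (25.989517211914062, 24.78119659423828), 25.659778594970703) mean [ 0.4475 -0.1122  0.0313] med z 0.0317
shift mm [ -0.6  -2.  105.1] turn [0.01 0.   0.09] | pos [ 0.4464 -0.1095  0.1411] gap 0.0856 F [1.  0.1 0.5] t 28.1
```

View pics/w12.png

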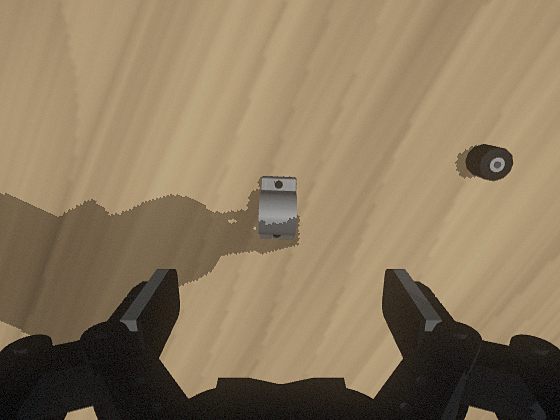

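The block (278,208) stands centred between the pads, 2° off in yaw and 4 mm off along x.

Request:
send_rows(
  series=[
    [[-0.004,-0.0006,0.05,0,0,2,-1],[-0.004,-0.0006,0.09,0,0,2,-1],[-0.004,-0.0006,0.105,0,0,2,-1],[-0.004,-0.0006,0.105,0,0,2,-1],[-0.004,-0.0006,0.105,0,0,2,-1],[-0.004,-0.0006,0.105,0,0,2,1],[-0.004,-0.0006,0.105,0,0,2,1],[-0.004,-0.0006,0.105,0,0,2,1],[-0.004,-0.0006,0.105,0,0,2,1],[-0.004,-0.0006,0.105,0,0,2,1],[-0.004,-0.0006,0.105,0,0,2,1],[-0.004,-0.0006,0.105,0,0,2,1]],
  ],
)

```text
time_s: 29.3
position: [0.448, -0.1145, 0.0368]
tool_rot: [0.53, 0.848, 0.0, 0.001]
ft_force: [-0.0, -0.0, 5.2]
finger_gap: 0.0246
grasp_force: 60.3
```

Request:
send_rows(
  series=[
    [[0,0,0,0,0,0,1],[0,0,-0.03,0,0,0,1],[0,0,-0.08,0,0,0,1],[0,0,-0.13,0,0,0,1],[0,0,-0.13,0,0,0,1],[0,0,-0.13,0,0,0,1],[0,0,-0.13,0,0,0,1]],
  ],
)

```text
time_s: 30.0
position: [0.4459, -0.1139, 0.1645]
tool_rot: [0.53, 0.848, -0.0, -0.001]
ft_force: [-0.1, 0.1, -1.5]
finger_gap: 0.0246
grasp_force: 59.8
```

```bash
python3 -c "
from h import *
go(.497,.310,.17,101)
"
```

```text
shift mm [358.7 231.5  -5.3] turn [-4.000e-02 -1.900e-01 -7.503e+01] | pos [ 0.4459 -0.1139  0.1645] gap 0.0246 F [-0.1  0.1 -1.5] t 30.0
```

Request:
send_rows(
  series=[
    [[0.3587,0.2315,-0.005,0,0,-75,1],[0.3587,0.2315,-0.005,0,0,-75,1],[0.3587,0.2315,-0.005,0,0,-75,1],[0.3587,0.2315,-0.005,0,0,-75,1],[0.3587,0.2315,-0.005,0,0,-75,1],[0.3587,0.2315,-0.005,0,0,-75,1],[0.3587,0.2315,-0.005,0,0,-75,1],[0.3587,0.2315,-0.005,0,0,-75,1],[0.3587,0.2315,-0.005,0,0,-75,1],[0.3587,0.2315,-0.005,0,0,-75,1],[0.3587,0.2315,-0.005,0,0,-75,1],[0.3587,0.2315,-0.005,0,0,-75,1]],
  ],
)

```text
time_s: 31.2
position: [0.4972, 0.308, 0.1693]
tool_rot: [-0.095, 0.995, -0.001, -0.002]
ft_force: [0.0, -0.7, -1.4]
finger_gap: 0.0251
grasp_force: 59.8
```

Request:
send_rows(
  series=[
    [[0,0,0,0,0,0,1],[0,0,0.03,0,0,0,1],[0,0,0.05,0,0,0,1],[0,0,0.05,0,0,0,1],[0,0,0.05,0,0,0,1]],
  ],
)

```text
time_s: 31.7
position: [0.4983, 0.3087, 0.1212]
tool_rot: [-0.095, 0.995, -0.0, -0.0]
ft_force: [-0.1, 0.2, -1.9]
finger_gap: 0.0246
grasp_force: 59.8
```

```bash
python3 -c "
from h import *
look('wrist','w13'); go(.497,.310,.0758,101)
"
```

```text
shift mm [ 1.9  1.  46.2] turn [ 0.02  0.06 -0.08] | pos [0.499  0.3093 0.122 ] gap 0.0249 F [ 1.3  0.4 -1.3] t 31.8
```

View pics/w13.png

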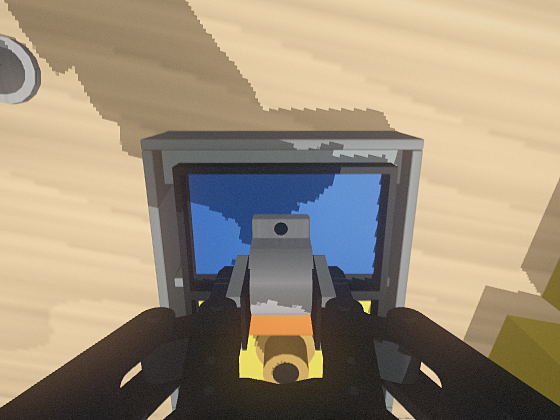

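The block hangs upright over the blue pocket. Lower it.

Request:
send_rows(
  series=[
    [[0.002,0.001,0.02,0,0,0,1],[0.002,0.001,0.037,0,0,0,1],[0.002,0.001,0.0445,0,0,0,1],[0.002,0.001,0.0445,0,0,0,1],[0.002,0.001,0.0445,0,0,0,1],[0.002,0.001,0.0445,0,0,0,1]],
  ],
)

```text
time_s: 32.35
position: [0.497, 0.3106, 0.0776]
tool_rot: [-0.096, 0.995, 0.0, 0.001]
ft_force: [0.6, -0.2, -2.3]
finger_gap: 0.0248
grasp_force: 60.0
```

Request:
send_rows(
  series=[
    [[0,0,0.001,0,0,0,1],[0,0,0.0015,0,0,0,1],[0,0,0.0015,0,0,0,1]],
  ],
)

```text
time_s: 32.65
position: [0.4967, 0.3105, 0.0759]
tool_rot: [-0.096, 0.995, 0.0, 0.001]
ft_force: [-0.9, -1.0, 3.2]
finger_gap: 0.0247
grasp_force: 60.5
```

Request:
send_rows(
  series=[
    [[0,0,0,0,0,0,-0.2],[0,0,0,0,0,0,-0.2],[0,0,0,0,0,0,-0.2],[0,0,0,0,0,0,-0.2],[0,0,-0.03,0,0,0,-0.2],[0,0,-0.07,0,0,0,-0.5],[0,0,-0.11,0,0,0,-1],[0,0,-0.15,0,0,0,-1],[0,0,-0.15,0,0,0,-1],[0,0,-0.15,0,0,0,-1],[0,0,-0.15,0,0,0,-1]],
  ],
)

```text
time_s: 33.75
position: [0.4956, 0.3098, 0.2238]
tool_rot: [-0.096, 0.995, -0.001, -0.001]
ft_force: [0.5, 0.2, -0.0]
finger_gap: 0.0852
grasp_force: 0.0
```

```bash
python3 -c "
from h import *
look('wrist','w14'); find('w14',.063,.078,(.497,.31),.02); find('w14',.06,.073,(.581,.3275),.024)
"
```

```text
w14 1040 ((497.49273681640625, 310.9350280761719), (28.206037521362305, 26.27949333190918), 11.24766731262207) mean [0.496  0.3109 0.0696] med z 0.0704
w14 792 ((579.7617797851562, 327.8863525390625), (28.27022933959961, 26.88104248046875), 9.582818984985352) mean [0.5783 0.3276 0.0669] med z 0.0673
```

View pics/w14.png

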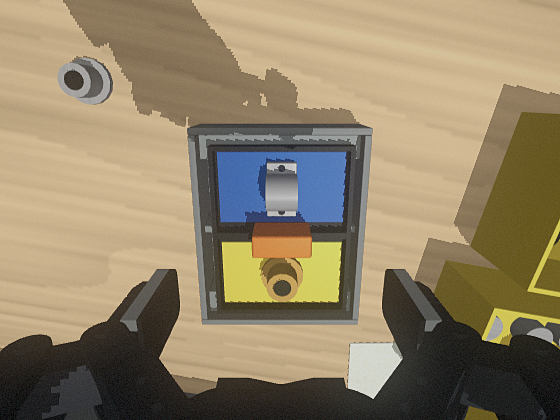

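The picture shows the tray level in the box, the block upright in blue (281,190) and the bushing upright in yellow (282,282); the arm is clear. Hand in.

```bash
python3 -c "
from workcell import manip
print(manip.finish_job())"
```

```text
the job is handed in; nothing more can be done
None
```

The kit box is packed as asked and handed in at about 34 s: both large black rollers flat in the cavities, tray level over them, brass bushing standing in yellow, bearing block in blue, and the other three parts not touched.

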